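# Check a brake caliper's pad gap with a taper gauge

### The arm

A 6-joint arm with a two-finger parallel gripper is mounted at the origin on the work surface. World frame = base frame: x ahead of the robot, y to its left, z up, the work surface at z = 0. Lengths are in m, angles in rad, forces in N, time in s.
With the tool pointing down it reaches from about 0.2 to 0.875 m from the base axis. Payload 3.4 kg.
Tool frame: the origin (TCP) lies at the very end of the fingers, on their centre line; the grasp point (between the pads) lies 19 mm behind it; z points along the fingers, y is the line along which they close (so a half turn about z gives the same grasp; the last joint's range is limited). The gripper opens to 94 mm and grips with 3 to 60 N. Pads are 16 mm wide; open, the fingers measure 119 mm over their backs; the gripper's body (75 mm by 177 mm) begins 78 mm behind the grasp point.
Start: joints at [1.123, 0.276, 1.505, -0, 1.361, -0.121], TCP at [0.185, 0.545, 0.205] pointing down, gripper open.
Joint ranges: [-2.89, 2.89], [-0.75, 2.08], [0.22, 2.7], [-1.18, 4.32], [0.11, 2.71], [-2.7, 2.7]. Speed limits (rad/s): [2.57, 2.57, 3.14, 3.14, 3.14, 3.14].

### API

Orientations are given as a unit quaternion [x, y, z, w].
In Python, from plant import * gives the robot as it stands.
- The arm moves only by the shell command python3 -m pendant 'ROWS' [OPENING]. ROWS is JSON, a list of rows, each a list of 2 entries, a list of its own where there are three numbers: the shift along the world's x, y, z in mm, then the turn, a rotation vector about the world's x, y, z in degrees. In form: [[[dx, dy, dz], [wx, wy, wz]], ...]. A call has 1 to 8 rows; each row shifts and turns the commanded pose from where the row before left it; what a row does not reach is not made up. A row lasts 1/8 s, in which the tool goes at most 62.5 mm and 10.7 degrees, less where a joint would pass 70% of its speed; a pose out of reach is approached as far as the arm can. A call is refused whole if a number of a shift passes 62.5 or a number of a turn 10.7, either way. A call with a gripper value outside its range is refused whole. OPENING is the closure, from -1 (fully open) to 1 (shut), so that 0 is half open, set as the call begins (- or left out, the last holds). The fingers move at their own pace and stop on an object; the grip force is fixed at half the most. Time passes only in rows, so rows that do not move let the fingers close. It gives the time, the measured TCP pose, the force, the opening and the grip force at its end, in the units of the state.
- state(): the state, without advancing time (a new reading comes with each control period).
- read_camera(name): name is "scene" or "top" or "wrist"; returns a dict with "frame" (480x640x3 uint8, red, green, blue), "K" (3x3 intrinsics, pixels), "R" (3x3) and "t" (3): a world point X has camera coordinates R X + t. Camera axes: x right, y down, z forward; pixel columns grow to the right and rows downward; lengths in m; the calibration is good to about 2 mm. A picture is of the moment at which its call begins. There is no depth.
- close_job(): hands the job in; it is judged then, once.
The state is a dict: "clock": time; "joint_positions": joint angles; "qvel": joint speeds; "joint_torque": joint torques, N m; "ee_pos": TCP position; "tool_rot": TCP orientation; "force": force on the tool from outside, world axes, zero at the start; "ft_torque": the same for the moment, N m; "width": opening from 0.0 (shut) to 1.0 (fully open); "grasp_force": force on a finger pad.
Only numpy, scipy, OpenCV 4.12 (cv2) and the standard library are available. Lean on these libraries where they do the work, as an engineer would, in place of code of your own. Each camera call takes 0.05 s, during which the arm holds its last target. There are 200 camera calls.

### The job

Pull the orange transport spacer up out of the gap between the two brake pads and hang it by its eye on the peg of the blue stand. Then take the taper gauge with the blue handle out of its wooden block and slide its blade straight down between the pads, gently, until it drags snugly: both pads touch the blade and the sprung pad is pushed back by about a millimetre, no more than two. Stop there and finish while still holding the gauge upright at that depth; do not let go of it, and leave the other things on the bench alone.

Things in the scene. Friction and masses are not known exactly. Their poses are not given: they have to be found in the camera images.
- bench_plate: Steel plate 150 x 130 x 12 mm (x, y, z) fixed to the bench, carrying a red brake caliper. Origin at the centre of its underside, on the bench; z up. Its y axis is the direction in which the two pads face each other; its x axis runs along the gap. It does not move.
- caliper: Red floating caliper, tops 72 mm above the bench, below the pads' tops. Axes and (at rest) origin as the bench plate's. Floats up to 6 mm along its y nearly freely (under 0.7 N), so it centres itself on what is between the pads. It carries the fixed pad: black friction plate 50 mm wide (x), 7 mm thick, on the -y side of the gap, face 22 to 75 mm above the bench, then a steel lip flared outward up to 80 mm.
- fixed_face (a point): Upper edge, middle, of the fixed pad's flat friction face, at the foot of its flared lip, 75 mm above the bench. The gap (4.8 to 6.8 mm, differs from case to case) reaches from here along the caliper's +y to sprung_face. The bench plate's top lies 63 mm below. Axes as the caliper's.
- sprung_face (a point): The same point on the sprung pad's friction face (50 mm wide, +y side of the gap), 75 mm above the bench; moves back (+y) with the pad.
- sprung_pad (a joint): How far the sprung pad is pushed back along the caliper's +y, in m: 0 at rest, grows as the blade spreads the gap, stop at 5 mm. Spring: about 1.5 N to start it, 2.5 N more per mm. Pushing the blade deeper takes roughly 4 to 8 N downward at 1 mm.
- spacer: Orange plastic spacer, about 40 g, 136 mm tall, upright and loose between the pads, foot on the bench plate (12 mm above the bench). Origin: centre of its foot; z up along it, y through its thickness. From the foot up: blade 24 (x) x 4 (y) mm to 68 mm; tab 36 x 4 mm with a round 18 mm eye through it, 66 to 100 mm; grip block 30 (x) x 12 (y) mm from 100 to 136 mm.
- eye (a point): Centre of the spacer's eye, 83 mm above its foot; the hole's axis is the spacer's y.
- peg_stand: Fixed stand: blue post 14 x 12 mm, 155 mm tall, on a dark round foot 90 mm across. Origin on the bench at the post's foot (post centre at y = +6 mm, round foot's centre at y = +30 mm). A round steel peg 8 mm thick sticks out along the stand's -y, rising about 11 degrees: axis from (0, 0, 149) to (0, -60, 160) mm in its frame. Nothing stands above the peg.
- peg_tip (a point): Centre of the peg's rounded free end, 160 mm above the bench; axes as the stand's. The peg runs from here along +y (12 mm down per 64 mm) back to the post.
- peg_mid (a point): Point on the peg's axis halfway along it, 30 mm from the tip.
- gauge_block: Fixed light wooden block 80 x 70 x 66 mm with a slot 21.5 (x) x 13 (y) mm through its height at its centre, in which the gauge hangs by its handle. Origin at the centre of its underside.
- gauge: Taper gauge, about 90 g, upright, tip down. Origin: centre of the blade's tip; z up. Steel blade 18 mm wide (x), 62 mm long, thickness (y) growing evenly from 2.5 mm at the tip to 10.25 mm at the handle (1 mm per 8 mm, symmetric). Blue handle 26 (x) x 18 (y) mm, 62 to 110 mm above the tip, yellow band low on it. Starts with the tip 4 mm above the bench, handle resting on the block.
- wrench: Bystander, loose on the bench, leave it alone. Steel spanner 180 mm long; origin under its middle.
- screwdriver: Bystander, loose on the bench, leave it alone. Screwdriver 200 mm long; origin under its middle.
- engine_piston: Bystander, loose on the bench, leave it alone. Aluminium engine piston, 74 mm across, 58 mm tall; origin at the centre of its underside.
- bearing: Bystander, loose on the bench, leave it alone. Steel bearing ring 62 mm across, 16 mm high; origin at the centre of its underside.
- grease_jar: Bystander, loose on the bench, leave it alone. Yellow jar with black lid, 64 mm across, 80 mm tall; origin at the centre of its underside.

How it is judged:
On the way, in this order (a step that is already met when the one before it is completed fails the run):
1. the spacer hangs by its eye on the peg, let go (x of eye in the frame of peg_stand between -0.01 and 0.01 m and y of eye in the frame of peg_stand between -0.06 and 0.002 m and z of eye in the frame of peg_stand between 0.135 and 0.164 m and angle between spacer's own z axis and vertical below 0.5 rad and contact force between spacer and peg_stand above 0.05 N and contact force between spacer and the arm below 0.05 N and contact force between spacer and the fingers below 0.05 N and linear speed of spacer below 0.05 m/s), for 0.3 s.
2. the gauge is lifted out of its block, in the gripper (z of gauge in the frame of gauge_block above 0.07 m and contact force between gauge and the fingers above 1 N), for 0.1 s.
At the end, for the whole second after the job is handed in: Spacer hangs free, peg through its eye, upright within 0.5 rad. Gauge gripped (over 2 N), still, upright within 0.15 rad, tip within 18 mm of the pads' middle, 16 to 64 mm above the bench; each pad presses over 0.5 N, sprung pad back 0.25 to 2.4 mm. Bystanders within 40 mm (all of step 1 and x of gauge in the frame of caliper between -0.018 and 0.018 m and z of gauge in the frame of caliper between 0.016 and 0.064 m and angle between gauge's own z axis and vertical below 0.15 rad and value of joint sprung_pad between 0.00025 and 0.0024 m and contact force between gauge and sprung_pad above 0.5 N and (contact force between gauge and caliper_c0 above 0.5 N or contact force between gauge and caliper_c1 above 0.5 N) and contact force between gauge and the fingers above 2 N and linear speed of gauge below 0.01 m/s and distance of each of wrench, screwdriver, engine_piston, bearing, grease_jar from where it was at the start of the episode below 0.04 m); the arm keeps its last pose, push and grip.
It fails at once if the gauge is crammed in: sprung pad pushed back more than 3.5 mm (value of joint sprung_pad above 0.0035 m).
It fails at once if the gauge is jabbed against a pad with tens of newtons (contact force between gauge and sprung_pad above 30 N or contact force between gauge and caliper above 45 N).
It fails at once if a bystander is knocked away (over 40 mm) (distance of any of wrench, screwdriver, engine_piston, bearing, grease_jar from where it was at the start of the episode above 0.04 m).
It also fails if it takes over 66 s, if anything falls off the work surface, if the arm or the gripper's body presses on something with over 40 N, if the wrist force passes 120 N, or if a joint passes its speed limit or range.

## Working session

There is one attempt and no reset: what is moved stays moved. The work goes in short steps, Python scripts to look and compute and a shell command to move; the robot and the scene stay as the last step left them, time stands still between calls to the robot, and variables do not carry over. Pictures are saved under pics/ and viewed, at most 10 in all, crops included, and the job is handed in when it is done.

```bash
mkdir -p pics; ls
python3 - <<'E'
from plant import *
import cv2
print(state())
for n in("scene","top"):
    c=read_camera(n); cv2.imwrite(f"pics/{n}0.png",c["frame"][:,:,::-1]); print(n,c["K"].tolist(),c["R"].tolist(),c["t"].tolist())
E
```

```text
pics
{'clock': 0.0, 'joint_positions': array([ 1.12300191e+00,  2.76593249e-01,  1.50612052e+00, -1.17415482e-05,
        1.36068969e+00, -1.21010075e-01]), 'qvel': array([ 0.00087029,  0.00077121, -0.0019087 , -0.00018781, -0.00071946,
       -0.00044871]), 'joint_torque': array([-1.67592629e-03, -4.04571033e+01, -2.37224221e+01,  6.99235545e-02,
        3.47261061e-02, -1.12447426e-04]), 'ee_pos': array([0.18434267, 0.54405196, 0.20461077]), 'tool_rot': array([ 1.62664848e-01,  9.86680965e-01, -8.70645412e-04, -2.48532052e-04]), 'force': array([-0.41952982,  0.26446777,  0.77061471]), 'ft_torque': array([ 0.01337223,  0.0043874 , -0.00489239]), 'grasp_force': 0.0, 'width': 0.9985460002163212}
scene [[459.74118346260775, 0.0, 315.2594596074803], [0.0, 459.74118346260775, 241.4364310573358], [0.0, 0.0, 1.0]] [[-0.7337041542306051, 0.679460875600077, -0.003336554140011957], [0.4671770194647673, 0.5008952509340452, -0.7285942492744065], [-0.4933800224459528, -0.5361313888595749, -0.6849374331504554]] [0.41884903491822634, -0.16221928718454792, 1.1735201325002256]
top [[495.6323584011661, 0.0, 321.51084375887626], [0.0, 495.6323584011661, 238.7301620770671], [0.0, 0.0, 1.0]] [[0.02417562611417649, -0.998898510272762, 0.04021573419502233], [-0.9805669819355342, -0.03152770985191994, -0.1936347010464072], [0.19468932441155032, -0.03475298097070639, -0.9802490996036793]] [-0.06591624023117901, 0.5892079590486156, 0.8630596142568846]
```

View pics/top0.png

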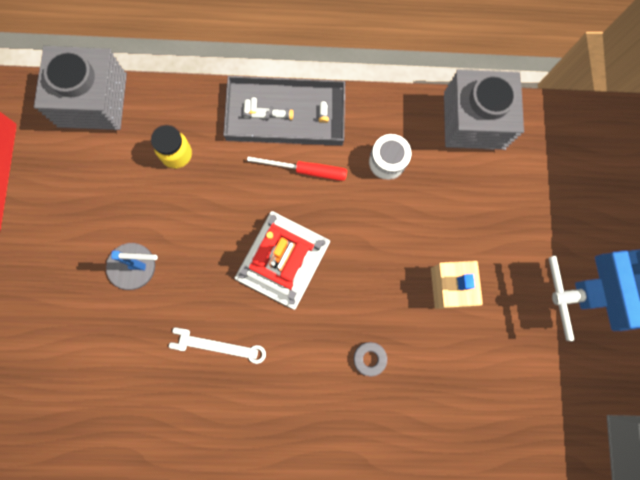

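View pics/scene0.png

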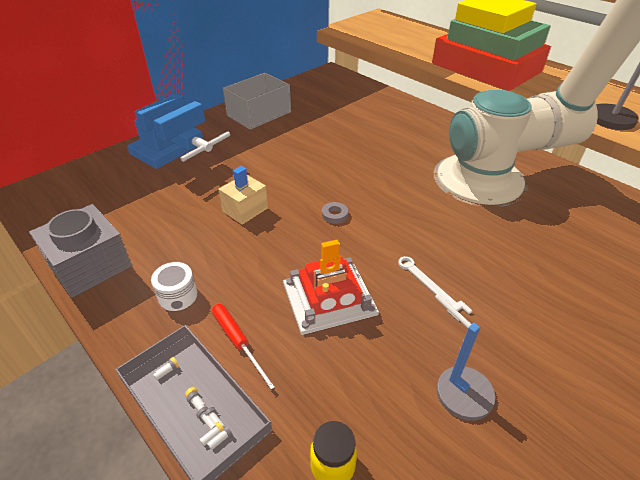

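```bash
cat > h.py <<'E'
import numpy as np, cv2
from plant import *
def ray(c,u,v):
    d=c["R"].T@np.linalg.solve(c["K"],[u,v,1.]); o=-c["R"].T@c["t"]; return o,d/np.linalg.norm(d)
def onz(c,u,v,z):
    o,d=ray(c,u,v); return o+d*(z-o[2])/d[2]
def tri(obs):
    A=0;b=0
    for c,u,v in obs:
        o,d=ray(c,u,v);P=np.eye(3)-np.outer(d,d);A=A+P;b=b+P@o
    return np.linalg.solve(A,b)
def proj(c,X):
    p=c["K"]@(c["R"]@np.asarray(X)+c["t"]);return p[:2]/p[2]
E
python3 - <<'E'
from h import *
np.set_printoptions(precision=4,suppress=True)
t=read_camera("top")
f=t["frame"]
def crop(x,y,w,h,s): return cv2.resize(f[y:y+h,x:x+w,::-1],None,fx=s,fy=s,interpolation=cv2.INTER_CUBIC)
a=crop(230,205,104,104,5.0); b=np.vstack([crop(95,232,78,64,4),crop(425,255,65,66,4)[:260,:260].copy() if 0 else cv2.resize(f[255:320,428:493,::-1],(312,264),interpolation=cv2.INTER_CUBIC)])
cv2.imwrite("pics/crop0.png",np.hstack([a,b]) if a.shape[0]==b.shape[0] else np.hstack([a,cv2.resize(b,(270,520))]))
q=[onz(t,*p,0.012) for p in((275,212),(329,243),(293,307),(236,272))]
print(np.array(q)); print(np.mean(q,0),[np.linalg.norm(q[i]-q[i-1]) for i in range(4)])
hsv=cv2.cvtColor(f,cv2.COLOR_RGB2HSV)
for nm,lo,hi in(("or",(10,180,150),(19,255,255)),("bl",(100,150,80),(125,255,255))):
    m=cv2.inRange(hsv,lo,hi);n,l,s,ce=cv2.connectedComponentsWithStats(m)
    for i in range(1,n):
        if s[i,4]>40: print(nm,s[i],ce[i])
E
```

```text
[[ 0.6509  0.042   0.012 ]
 [ 0.5921 -0.0658  0.012 ]
 [ 0.4662  0.      0.012 ]
 [ 0.5299  0.1115  0.012 ]]
[0.5598 0.0219 0.012 ] [np.float64(0.1395617178211413), np.float64(0.12279066241431806), np.float64(0.14211932630546503), np.float64(0.1283781176015626)]
or [275 245  12  17  44] [279.8864 254.1591]
bl [ 577  251   63   78 3069] [616.1323 287.681 ]
bl [120 260  25   9 119] [133.9328 264.0756]
bl [458 276  14  13 155] [465.071  282.0065]
```

View pics/crop0.png

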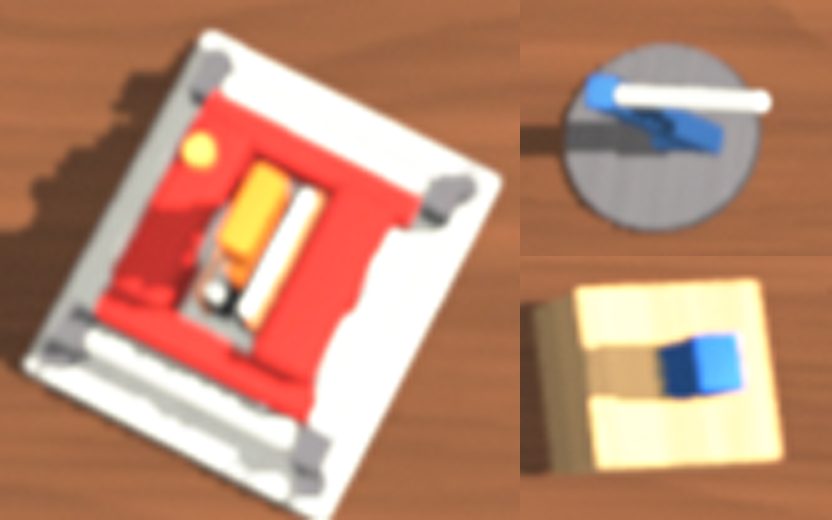

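Run:
```python
from h import *
np.set_printoptions(precision=4,suppress=True)
t=read_camera("top")
q=np.array([onz(t,*p,0.012) for p in((271.6,210.6),(330.6,241),(295.6,309),(234.4,278))])
print(q,q.mean(0)); d=q[0]-q[3]+q[1]-q[2]; print("x axis deg",np.degrees(np.arctan2(d[1],d[0])))
print("spacer top",onz(t,281,247.4,.148))
tip=onz(t,157,257.5,.160); b=onz(t,118.5,255.5,.149); print("peg",tip,b,"dir y+",np.degrees(np.arctan2(*(b-tip)[1::-1])))
print("foot disc",onz(t,(662-520)/4+95,137/4+232,.0))
print("gauge",onz(t,469.3,281.6,.114))
```

```text
[[ 0.6535  0.0488  0.012 ]
 [ 0.5962 -0.0689  0.012 ]
 [ 0.4625 -0.005   0.012 ]
 [ 0.5182  0.1139  0.012 ]] [0.5576 0.0222 0.012 ]
x axis deg -25.61695793480674
spacer top [0.5563 0.021  0.148 ]
peg [0.5312 0.2198 0.16  ] [0.5343 0.2855 0.149 ] dir y+ 87.34690339269356
foot disc [0.5366 0.316  0.    ]
gauge [ 0.5122 -0.3062  0.114 ]
```

```bash
python3 -m pendant '[[[31,-43.5,5],[0,0,-8]],[[31,-43.5,5],[0,0,-8]],[[31,-43.5,5],[0,0,-8]],[[31,-43.5,5],[0,0,-8]],[[31,-43.5,5],[0,0,-8]],[[31,-43.5,5],[0,0,-8]]]'; python3 -m pendant '[[[31,-43.5,5],[0,0,-8]],[[31,-43.5,5],[0,0,-8]],[[31,-43.5,5],[0,0,-8]],[[31,-43.5,5],[0,0,-8]],[[31,-43.5,0],[0,0,-8]],[[31,-43.5,0],[0,0,-8]],[[0,0,0],[0,0,-1]],[[0,0,0],[0,0,0]]]'
python3 - <<'E'
from h import *
np.set_printoptions(precision=4,suppress=True)
s=state();print(s["ee_pos"],s["tool_rot"])
c=read_camera("wrist"); cv2.imwrite("pics/w1.png",c["frame"][:,:,::-1])
print(c["R"],-c["R"].T@c["t"]); print(proj(c,[.5563,.021,.148]),proj(c,[.5576,.0222,.012]))
m=cv2.inRange(cv2.cvtColor(c["frame"],cv2.COLOR_RGB2HSV),(8,170,100),(21,255,255))
for k in cv2.findContours(m,0,2)[0]:
    if cv2.contourArea(k)>200: r=cv2.minAreaRect(k);print(r,cv2.boundingRect(k))
E
```

```text
clock: 0.95
ee_pos: [0.3713, 0.2821, 0.2357]
tool_rot: [0.552, 0.834, 0.0, 0.0]
force: [0.9, 0.7, -0.3]
width: 0.998
grasp_force: 0.0
clock: 1.95
ee_pos: [0.5559, 0.023, 0.2551]
tool_rot: [0.847, 0.532, -0.0, -0.001]
force: [-0.2, 0.1, 0.3]
width: 1.0
grasp_force: 0.0
[0.5559 0.023  0.2551] [ 0.8467  0.5321 -0.0004 -0.0008]
[[ 0.9006 -0.4346 -0.0014]
 [-0.4197 -0.8706  0.2568]
 [-0.1128 -0.2307 -0.9665]] [0.5894 0.0905 0.4344]
[325.3146 234.406 ] [325.7691 201.7797]
((326.89691162109375, 222.64463806152344), (26.681079864501953, 39.21730422973633), 86.8201675415039) (307, 209, 40, 29)
```

View pics/w1.png

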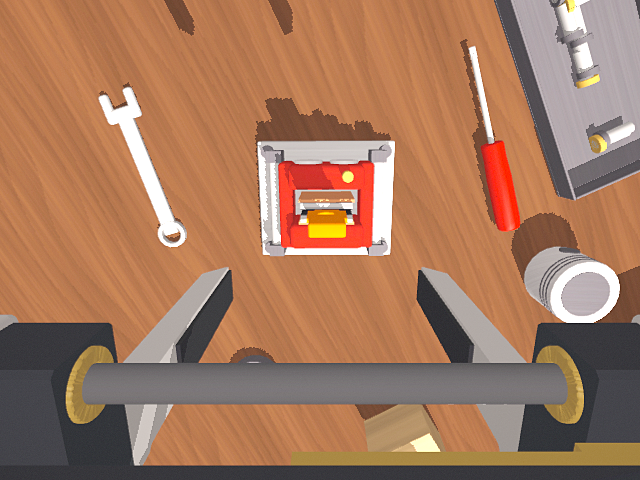

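```bash
python3 -m pendant '[[[2,-0.5,-40],[0,0,0]],[[0,0,-50],[0,0,0]],[[0,0,-35],[0,0,0]],[[0,0,-14],[0,0,0]],[[0,0,0],[0,0,0]]]' 0; python3 -m pendant '[[[0,0,0],[0,0,0]],[[0,0,0],[0,0,0]],[[0,0,0],[0,0,0]],[[0,0,0],[0,0,0]],[[0,0,0],[0,0,0]]]' 1
```

```text
clock: 2.62
ee_pos: [0.5581, 0.023, 0.1165]
tool_rot: [0.846, 0.533, -0.0, -0.0]
force: [0.1, 0.0, 0.0]
width: 0.52
grasp_force: 0.0
clock: 3.25
ee_pos: [0.5597, 0.022, 0.1179]
tool_rot: [0.847, 0.532, 0.001, 0.001]
force: [-0.3, 0.1, 6.0]
width: 0.32
grasp_force: 29.9
```

```bash
python3 -m pendant '[[[0,0,20],[0,0,0]],[[0,0,40],[0,0,0]],[[0,0,40],[0,0,0]],[[-7.5,38,0],[0,0,5.7]],[[-7.5,38,0],[0,0,5.7]],[[-7.5,38,0],[0,0,5.7]],[[-7.5,38,-10],[0,0,5.8]],[[0,0,-20],[0,0,0]]]'; python3 -m pendant '[[[0,0,0],[0,0,0]],[[0,0,0],[0,0,0]]]'
python3 - <<'E'
from h import *
np.set_printoptions(precision=4,suppress=True)
cs={n:read_camera(n) for n in("wrist","top","scene")}
w=cs["wrist"]["frame"][:,:,::-1]
s=cs["scene"]; e=state()["ee_pos"]
t=cs["top"]["frame"][225:305,95:215,::-1]
sc=s["frame"][240:420,380:560,::-1]
for n,c in cs.items(): print(n,"tip",proj(c,[.531,.22,.16]),"mid",proj(c,[.5325,.25,.1545]),"eye",proj(c,e-[0,0,.0225]))
cv2.imwrite("pics/w2.png",np.hstack([cv2.resize(w,(400,300)),cv2.resize(sc,(300,300))]))
E
```

```text
clock: 4.25
ee_pos: [0.5284, 0.1766, 0.1868]
tool_rot: [0.723, 0.691, 0.001, 0.0]
force: [0.8, -0.1, -0.7]
width: 0.319
grasp_force: 29.9
clock: 4.5
ee_pos: [0.529, 0.1738, 0.1869]
tool_rot: [0.725, 0.689, 0.0, 0.0]
force: [0.0, 0.1, 0.0]
width: 0.313
grasp_force: 29.9
wrist tip [322.1077 187.2382] mid [322.0281 130.3409] eye [323.3243 270.1659]
top tip [156.8661 257.6476] mid [139.2858 256.7082] eye [184.9749 259.1003]
scene tip [435.0345 294.8538] mid [450.5913 309.4161] eye [411.5591 275.2592]
```

View pics/w2.png

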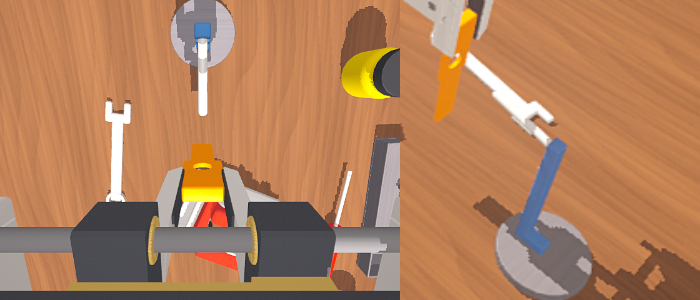

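```bash
python3 -m pendant '[[[1.5,15,-4.5],[0,0,0]],[[1,15,0],[0,0,0]],[[0.5,10,0],[0,0,0]],[[0.5,10,-1.5],[0,0,0]],[[0.5,10,-1.5],[0,0,0]],[[0.5,10,-2],[0,0,0]],[[0,0,0],[0,0,0]],[[0,0,0],[0,0,0]]]'
python3 - <<'E'
from h import *
cs={n:read_camera(n) for n in("wrist","scene")}
e=state()["ee_pos"]
u=cs["wrist"]["frame"][40:340,200:450,::-1]; v=cs["scene"]["frame"][260:380,400:520,::-1]
cv2.imwrite("pics/w3.png",np.hstack([cv2.resize(u,(350,420)),cv2.resize(v,(420,420))]))
print(proj(cs["scene"],e-[0,0,.0225]))
E
```

```text
clock: 5.65
ee_pos: [0.5331, 0.2439, 0.177]
tool_rot: [0.724, 0.689, -0.0, 0.0]
force: [0.2, -0.5, -1.0]
width: 0.315
grasp_force: 29.9
[446.7813601  307.14252226]
```

View pics/w3.png

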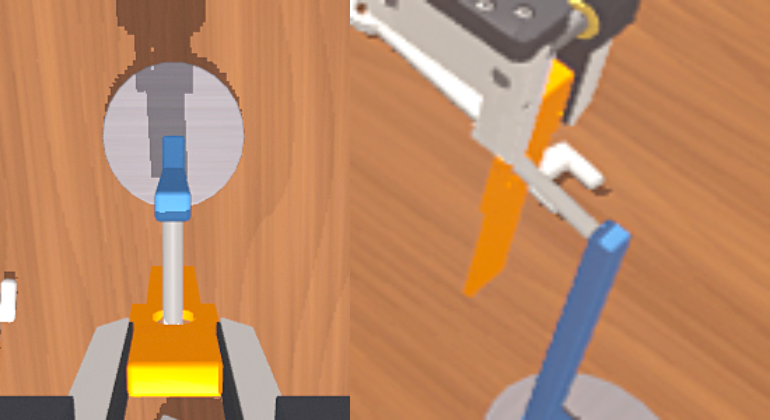

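```bash
python3 -m pendant '[[[0,0,-2],[0,0,0]],[[0,0,-2],[0,0,0]],[[0,0,0],[0,0,0]]]'; python3 -m pendant '[[[0,0,0],[0,0,0]],[[0,0,0],[0,0,0]],[[0,0,0],[0,0,0]],[[0,0,0],[0,0,0]]]' 0.1; python3 -m pendant '[[[0,0,15],[0,0,0]],[[0,0,35],[0,0,0]],[[0,0,40],[0,0,0]],[[0,0,0],[0,0,0]],[[0,0,0],[0,0,0]],[[0,0,0],[0,0,0]]]'
python3 - <<'E'
from h import *
cs={n:read_camera(n) for n in("wrist","scene")}
u=cs["wrist"]["frame"][100:480,150:500,::-1]; v=cs["scene"]["frame"][260:380,400:520,::-1]
cv2.imwrite("pics/w4.png",np.hstack([cv2.resize(u,(350,380)),cv2.resize(v,(380,380))]))
E
```

```text
clock: 6.12
ee_pos: [0.5333, 0.2438, 0.1741]
tool_rot: [0.724, 0.689, 0.0, 0.0]
force: [-1.3, 0.2, 5.6]
width: 0.319
grasp_force: 29.9
clock: 6.62
ee_pos: [0.533, 0.2441, 0.1728]
tool_rot: [0.724, 0.689, -0.0, -0.0]
force: [-0.1, -0.7, -1.1]
width: 0.449
grasp_force: 0.0
clock: 7.38
ee_pos: [0.5323, 0.2438, 0.2617]
tool_rot: [0.724, 0.689, -0.001, -0.001]
force: [0.3, -0.2, -0.5]
width: 0.448
grasp_force: 0.0
```

View pics/w4.png

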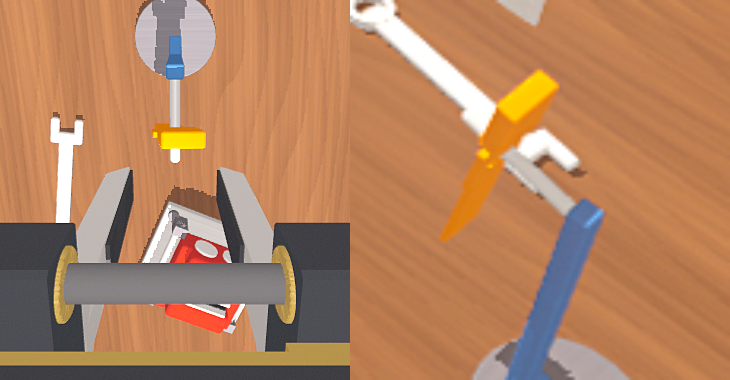

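```bash
python3 -m pendant '[[[0,-20,10],[0,0,0]],[[0,-40,10],[0,0,0]],[[0,-45,0],[0,0,0]],[[0,-50,0],[0,0,0]],[[0,-50,0],[0,0,0]],[[0,-50,0],[0,0,0]],[[0,-50,0],[0,0,0]],[[0,-50,0],[0,0,0]]]' -1
python3 - <<'E'
from h import *
np.set_printoptions(precision=4,suppress=True)
cs={n:read_camera(n) for n in("top","scene")}
u=cs["top"]["frame"][230:300,95:195,::-1]; v=cs["scene"]["frame"][260:360,400:500,::-1]
cv2.imwrite("pics/w5.png",np.hstack([cv2.resize(u,None,fx=4,fy=4,interpolation=2),cv2.resize(v,(280,280),interpolation=2)]))
for y in (.22,.235,.245):
  for z in(.19,.07): print(y,z,proj(cs["top"],[.532,y,z]),proj(cs["scene"],[.532,y,z]))
E
```

```text
clock: 8.48
ee_pos: [0.5323, -0.1137, 0.2837]
tool_rot: [0.725, 0.689, -0.0, 0.001]
force: [0.3, 0.6, -0.7]
width: 1.0
grasp_force: 0.0
0.22 0.19 [151.4312 254.008 ] [438.2579 281.7154]
0.22 0.07 [171.2146 264.9242] [424.9377 331.2158]
0.235 0.19 [141.6996 253.7147] [446.9228 287.4843]
0.235 0.07 [162.781  264.6761] [432.4911 336.8816]
0.245 0.19 [135.2045 253.519 ] [452.8186 291.4096]
0.245 0.07 [157.1531 264.5106] [437.619  340.7279]
```

View pics/w5.png

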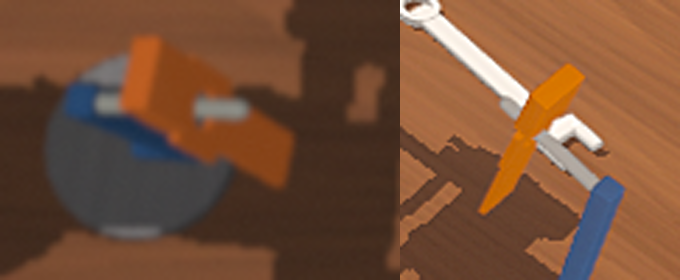

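Run:
```python
from h import *
np.set_printoptions(precision=4,suppress=True)
t,s=(read_camera(n) for n in("top","scene"))
g=tri([(t,130.5,248),(s,457.9,288)]);f=tri([(t,165.8,270.5),(s,430,335.7)])
d=g-f;print(g,f,d,np.linalg.norm(d),np.arccos(d[2]/np.linalg.norm(d)))
o=[]
for c in(t,s):
    h=cv2.cvtColor(c["frame"],cv2.COLOR_RGB2HSV);m=cv2.inRange(h,(8,190,90),(16,255,255));r=(slice(225,305),slice(95,195)) if c is t else (slice(260,360),slice(400,500))
    z=np.zeros_like(m);z[r]=m[r];k=max(cv2.findContours(z,0,2)[0],key=cv2.contourArea);print(cv2.minAreaRect(k),cv2.boundingRect(k))
```

```text
[0.5367 0.2499 0.2052] [0.5243 0.2295 0.0598] [0.0124 0.0204 0.1455] 0.1474106311164068 0.1624608218968412
((146.2794189453125, 257.8676452636719), (49.734588623046875, 19.722335815429688), 30.963756561279297) (126, 239, 42, 38)
((443.96148681640625, 308.8076477050781), (13.590154647827148, 61.84907531738281), 33.6900634765625) (428, 283, 38, 54)
```

```bash
python3 -m pendant '[[[-5,-48,-5],[0,0,0]],[[-5,-48,-5],[0,0,0]],[[-5,-48,-5],[0,0,0]],[[-5,-48,-5],[0,0,0]],[[0,0,0],[0,0,0]],[[0,0,0],[0,0,0]]]'
python3 - <<'E'
from h import *
np.set_printoptions(precision=4,suppress=True)
t=read_camera("top");w=read_camera("wrist")
q=np.array([onz(t,(a-520)/4.8+428,(b-256)/4.06+255,.066) for a,b in((575,287),(760,280),(782,458),(597,470))])
d=q[0]-q[3]+q[1]-q[2];print("block",q.mean(0),"x deg",np.degrees(np.arctan2(d[1],d[0])))
s=state();x,y=s["tool_rot"][:2];print(s["ee_pos"],"tool y deg",np.degrees(np.arctan2(y*y-x*x,2*x*y)))
f=w["frame"];m=cv2.inRange(cv2.cvtColor(f,cv2.COLOR_RGB2HSV),(100,150,60),(125,255,255))
for k in cv2.findContours(m,0,2)[0]:
    if cv2.contourArea(k)>100: print(cv2.minAreaRect(k),cv2.boundingRect(k))
print(proj(w,[.5122,-.3062,.114]),proj(w,[.5122+.026,-.3062,.114]))
cv2.imwrite("pics/w6.png",f[100:480,130:530,::-1])
E
```

```text
clock: 9.43
ee_pos: [0.5132, -0.3014, 0.2631]
tool_rot: [0.724, 0.69, 0.0, -0.0]
force: [0.1, 0.6, -0.7]
width: 0.997
grasp_force: 0.0
block [ 0.5134 -0.3071  0.066 ] x deg 4.1973966628909425
[ 0.5134 -0.3011  0.2635] tool y deg -2.710756441120914
((326.9891052246094, 430.16815185546875), (57.02864074707031, 127.8683853149414), 82.40535736083984) (267, 405, 128, 60)
((324.5799865722656, 220.5599822998047), (25.314424514770508, 27.860008239746094), 81.8698959350586) (311, 207, 28, 29)
[322.2479 225.5916] [351.3117 224.2156]
```

View pics/w6.png

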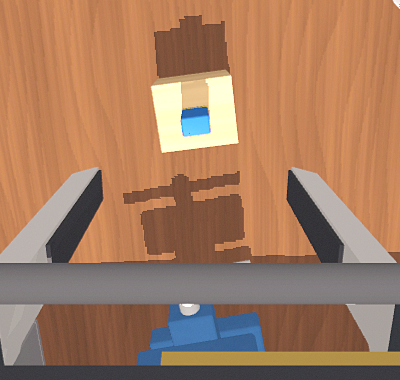

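```bash
python3 -m pendant '[[[1,-5,-50],[0,0,7.2]],[[0,0,-60],[0,0,0]],[[0,0,-50],[0,0,0]],[[0,0,-26],[0,0,0]],[[0,0,0],[0,0,0]]]' 0; python3 -m pendant '[[[0,0,0],[0,0,0]],[[0,0,0],[0,0,0]],[[0,0,0],[0,0,0]],[[0,0,0],[0,0,0]],[[0,0,0],[0,0,0]]]' 1
```

```text
clock: 10.15
ee_pos: [0.5132, -0.3055, 0.0754]
tool_rot: [0.679, 0.734, -0.0, -0.002]
force: [-0.4, -0.1, 1.2]
width: 0.516
grasp_force: 0.0
clock: 10.78
ee_pos: [0.515, -0.3084, 0.0787]
tool_rot: [0.68, 0.734, 0.0, 0.001]
force: [-0.7, 1.4, 5.9]
width: 0.271
grasp_force: 30.0
```

```bash
python3 -m pendant '[[[0,0,15],[0,0,0]],[[0,0,30],[0,0,0]],[[0,0,40],[0,0,0]],[[0,0,35],[0,0,0]],[[0,0,0],[0,0,0]],[[0,0,0],[0,0,0]],[[4.3,40,0],[0,0,-5]],[[4.3,50,0],[0,0,-5]]]'; python3 -m pendant '[[[4.3,50,0],[0,0,-5]],[[4.3,50,0],[0,0,-5]],[[4.3,50,0],[0,0,-5]],[[4.3,50,0],[0,0,-5.2]],[[0,0,0],[0,0,0]],[[0,0,0],[0,0,0]],[[0,0,0],[0,0,0]]]'
python3 - <<'E'
from h import *
np.set_printoptions(precision=4,suppress=True)
w=read_camera("wrist");s=state();x,y=s["tool_rot"][:2];print(s["ee_pos"],"tool y deg",np.degrees(np.arctan2(y*y-x*x,2*x*y)))
p=proj(w,[.558,.022,.08]).round().astype(int);print(p)
u0,v0=p[0]-70,max(p[1]-75,0)
print(u0,v0)
cv2.imwrite("pics/w7.png",cv2.resize(w["frame"][v0:v0+150,u0:u0+140,::-1],None,fx=4,fy=4,interpolation=2))
E
```

```text
clock: 11.78
ee_pos: [0.5217, -0.2172, 0.1946]
tool_rot: [0.743, 0.67, -0.001, -0.002]
force: [0.5, -0.6, 0.0]
width: 0.274
grasp_force: 30.0
clock: 12.65
ee_pos: [0.5395, -0.0191, 0.1963]
tool_rot: [0.848, 0.531, -0.001, -0.0]
force: [0.4, 0.2, -0.9]
width: 0.274
grasp_force: 30.0
[ 0.5397 -0.0192  0.1965] tool y deg -25.912882151148395
[322 173]
252 98
```

View pics/w7.png

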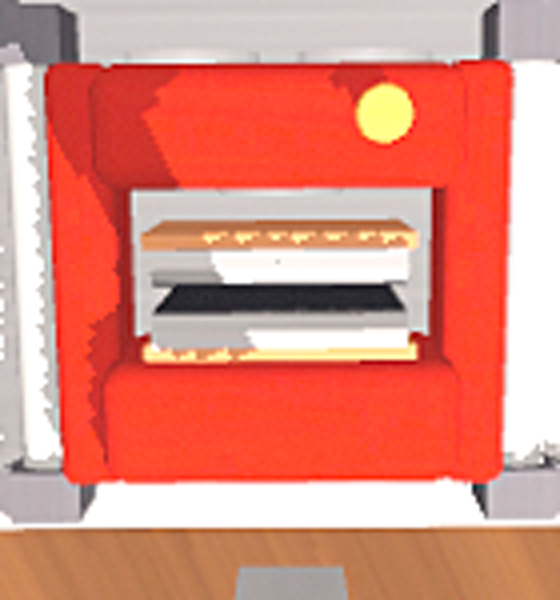

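Run:
```python
from h import *
np.set_printoptions(precision=4,suppress=True)
w=read_camera("wrist");e=state()["ee_pos"]
g=onz(w,322.2,172.5,.075)
a=np.radians(-25.7);X=np.array([np.cos(a),np.sin(a),0]);Y=np.array([-np.sin(a),np.cos(a),0])
tp=onz(w,324.9,240,e[2]-.0747)-.00125*Y
print("gap",g,"tip",tp,"tcp",e,"tip-tcp local",(tp-e)@X,(tp-e)@Y)
d=g-tp;print("move",d,"local",d@X,d@Y, "gap-tcp local",(g-e)@X,(g-e)@Y)
print(proj(w,g+.025*X),proj(w,g-.025*X))
```

```text
gap [0.5583 0.0218 0.075 ] tip [ 0.5413 -0.018   0.122 ] tcp [ 0.5398 -0.0192  0.1967] tip-tcp local 0.0009027058456827996 0.0017029510546361238
move [ 0.017   0.0398 -0.047 ] local -0.0019020150811437627 0.04323456619085733 gap-tcp local -0.0009993092354609661 0.04493751724549346
[353.886  172.3522] [290.5222 172.6478]
```

```bash
python3 -m pendant '[[[6,14,0],[0,0,0.3]],[[11,26,0],[0,0,0]],[[0,0,-14],[0,0,0]],[[0,0,-14],[0,0,0]],[[0,0,-7],[0,0,0]],[[0,0,0],[0,0,0]],[[0,0,0],[0,0,0]]]'
python3 - <<'E'
from h import *
np.set_printoptions(precision=4,suppress=True)
w=read_camera("wrist");e=state()["ee_pos"]
g=np.array([.5583,.0218,.075]);a=np.radians(-25.7);X=np.array([np.cos(a),np.sin(a),0]);Y=np.array([-np.sin(a),np.cos(a),0])
print("tcp-gap local",(e-g)@X,(e-g)@Y,e)
f=cv2.cvtColor(w["frame"],cv2.COLOR_RGB2GRAY)
for dx in(-.020,-.015,0,.015,.02):
    p=proj(w,g+dx*X);u,v=p.round().astype(int);print(dx,p.round(1),v-20,f[v-20:v+22,u].tolist())
print("tip pred",proj(w,[e[0],e[1],e[2]-.0747]))
E
```

```text
clock: 13.62
ee_pos: [0.5571, 0.0217, 0.1623]
tool_rot: [0.846, 0.533, 0.0, 0.0]
force: [0.5, -0.3, -0.8]
width: 0.276
grasp_force: 30.0
tcp-gap local -0.0009691122956814054 -0.0004740549695555374 [0.5572 0.0218 0.1624]
-0.02 [297.5 238.5] 218 [137, 138, 132, 169, 247, 238, 163, 157, 136, 255, 255, 254, 251, 255, 255, 255, 216, 49, 35, 43, 45, 45, 46, 56, 114, 205, 195, 192, 187, 187, 248, 255, 255, 255, 254, 231, 216, 83, 109, 115, 123, 122]
-0.015 [304.4 238.5] 218 [139, 138, 134, 137, 172, 166, 168, 158, 136, 255, 255, 255, 254, 254, 255, 255, 218, 49, 36, 45, 47, 46, 41, 52, 121, 203, 193, 193, 187, 188, 246, 255, 255, 255, 254, 232, 215, 90, 106, 114, 131, 119]
0 [324.9 238.5] 219 [137, 136, 138, 173, 169, 169, 165, 85, 223, 211, 208, 207, 202, 203, 255, 218, 52, 36, 40, 41, 100, 180, 168, 165, 166, 166, 165, 165, 164, 165, 166, 165, 164, 165, 165, 164, 166, 167, 167, 122, 117, 170]
0.015 [345.3 238.5] 219 [136, 130, 140, 193, 188, 166, 158, 125, 255, 255, 253, 253, 254, 255, 255, 219, 52, 40, 45, 51, 44, 42, 71, 145, 202, 193, 191, 185, 192, 255, 255, 255, 255, 254, 238, 223, 90, 105, 114, 133, 120, 169]
0.02 [352.2 238.5] 219 [136, 129, 171, 247, 246, 161, 158, 122, 255, 255, 253, 253, 254, 255, 255, 221, 38, 41, 45, 42, 50, 43, 71, 148, 199, 192, 192, 184, 194, 255, 255, 255, 255, 254, 239, 223, 87, 107, 116, 124, 122, 123]
tip pred [323.5071 244.08  ]
```

```bash
python3 -m pendant '[[[-0.5,-1.1,0],[0,0,0]],[[0,0,-2],[0,0,0]],[[0,0,-2],[0,0,0]],[[0,0,-2],[0,0,0]],[[0,0,-2],[0,0,0]],[[0,0,-2],[0,0,0]],[[0,0,-2],[0,0,0]],[[0,0,0],[0,0,0]]]'
python3 - <<'E'
from h import *
print(state()["force"],state()["ee_pos"])
E
```

```text
clock: 14.68
ee_pos: [0.5563, 0.021, 0.1498]
tool_rot: [0.846, 0.533, -0.0, -0.0]
force: [-0.8, 0.2, -1.1]
width: 0.276
grasp_force: 30.0
[-0.75861311  0.15892057 -1.11939661] [0.55628852 0.02100246 0.14977392]
```

Tip about 75 mm above the bench, no contact force; continue gently.

```bash
python3 -m pendant '[[[0,0,-2],[0,0,0]],[[0,0,-2],[0,0,0]],[[0,0,-2],[0,0,0]],[[0,0,-2],[0,0,0]],[[0,0,0],[0,0,0]]]';python3 -m pendant '[[[0,0,-2],[0,0,0]],[[0,0,-2],[0,0,0]],[[0,0,-2],[0,0,0]],[[0,0,0],[0,0,0]],[[0,0,0],[0,0,0]]]'
```

```text
clock: 15.3
ee_pos: [0.5562, 0.021, 0.1418]
tool_rot: [0.846, 0.533, -0.0, -0.0]
force: [-0.0, -0.2, 0.5]
width: 0.273
grasp_force: 30.0
clock: 15.92
ee_pos: [0.5564, 0.021, 0.136]
tool_rot: [0.846, 0.533, -0.0, 0.0]
force: [0.4, -0.2, -0.1]
width: 0.274
grasp_force: 30.0
```

```bash
for i in 1; do python3 -m pendant '[[[0,0,-2],[0,0,0]],[[0,0,-2],[0,0,0]],[[0,0,0],[0,0,0]],[[0,0,0],[0,0,0]]]'|grep -E "ee_pos|force:"; done; python3 -m pendant '[[[0,0,-1],[0,0,0]],[[0,0,-1],[0,0,0]],[[0,0,0],[0,0,0]],[[0,0,0],[0,0,0]]]'|grep -E "ee_pos|force:"; python3 -m pendant '[[[0,0,-1],[0,0,0]],[[0,0,-1],[0,0,0]],[[0,0,0],[0,0,0]],[[0,0,0],[0,0,0]]]'|grep -E "ee_pos|force:"
```

```text
ee_pos: [0.5564, 0.021, 0.1319]
force: [0.7, 0.1, -1.1]
grasp_force: 30.0
ee_pos: [0.5564, 0.021, 0.1299]
force: [0.3, -0.5, -1.0]
grasp_force: 30.0
ee_pos: [0.5566, 0.021, 0.1281]
force: [0.1, 0.0, 0.3]
grasp_force: 30.0
```

```bash
for i in 1; do python3 -m pendant '[[[0,0,-1],[0,0,0]],[[0,0,-1],[0,0,0]],[[0,0,0],[0,0,0]],[[0,0,0],[0,0,0]]]'|grep -E "ee_pos|[^_]force:"; done; python3 -m pendant '[[[0,0,-1],[0,0,0]],[[0,0,-1],[0,0,0]],[[0,0,0],[0,0,0]],[[0,0,0],[0,0,0]]]'|grep -E "ee_pos|force:"
```

```text
ee_pos: [0.5566, 0.021, 0.126]
ee_pos: [0.5565, 0.021, 0.1239]
force: [0.1, 0.8, 1.6]
grasp_force: 30.0
```

```bash
cat > a.py <<'E'
from h import *
F=[];E=[]
for i in range(6): read_camera("top");s=state();F.append(s["force"]);E.append(s["ee_pos"])
print(np.mean(F,0).round(2),np.std(F,0).round(1),np.mean(E,0).round(5))
E
python3 a.py; python3 -m pendant '[[[0,0,-1],[0,0,0]],[[0,0,-1],[0,0,0]],[[0,0,0],[0,0,0]]]'>/dev/null; python3 a.py
```

```text
[ 0.93 -0.03  1.81] [0.5 0.5 0.6] [0.55645 0.02098 0.12397]
[0.83 0.05 2.57] [0.5 0.6 0.5] [0.5564  0.02099 0.12198]
```

```bash
python3 -m pendant '[[[0,0,-1],[0,0,0]],[[0,0,-1],[0,0,0]],[[0,0,0],[0,0,0]]]'>/dev/null; python3 a.py; python3 -m pendant '[[[0,0,-1],[0,0,0]],[[0,0,-1],[0,0,0]],[[0,0,0],[0,0,0]]]'>/dev/null; python3 a.py
```

```text
[ 0.34 -0.03  3.14] [0.5 0.5 0.5] [0.55645 0.02098 0.11996]
[0.4  0.31 3.58] [0.3 0.4 0.4] [0.55647 0.02098 0.11799]
```

Run:
```python
from h import *
for n in("top","scene"):
    c=read_camera(n);m=cv2.inRange(cv2.cvtColor(c["frame"],cv2.COLOR_RGB2HSV),(8,190,90),(17,255,255));r=(slice(225,305),slice(95,195)) if n=="top" else (slice(260,360),slice(400,500))
    z=np.zeros_like(m);z[r]=m[r];k=max(cv2.findContours(z,0,2)[0],key=cv2.contourArea);print(cv2.boundingRect(k))
s=state();print(s["clock"],s["grasp_force"],close_job())
```

```text
(126, 239, 42, 38)
(428, 283, 38, 54)
the job is handed in; nothing more can be done
20.85 30.00015825033188 None
```

The job is handed in at 20.9 s. The spacer hangs on the peg, tilted about 0.16 rad. The gauge is still gripped at 30 N and wedged between the pads, with about 3.6 N of upward push and the sprung pad back roughly 0.9 mm. That last figure is estimated from the force rise over depth, not measured directly. I don't have the verdict: `close_job()` returned none.

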